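Set and lock the slicer, then load the lime

TASK

Get the food slicer ready for the lime: turn the thickness knob on its sloping panel until its pointer stands at the raised tab of the ring round it, and pull the knob all the way out to lock it there. Then lay the lime in the slicer's feed tray and let go; leave the mug and the peeler where they are.

Things in the scene. Friction and masses are not known exactly. Their poses are not given: they have to be found in the camera images.
- slicer: White food slicer, 190 mm deep, 250 mm wide, 120 mm high, fixed on the cooktop; origin at the middle of its underside, x to its back, y to its left. Knob on the sloping panel of its left half, feed tray on its right half, the round blade upright between them.
- knob_grip (a point): Middle of the bar of the slicer's black knob, on its axis. Bar 40 mm long (x, towards the pointer nose), 14 mm thick (y), reaching 15 mm above this point; below it a round skirt, 44 mm in diameter, its top 12 mm under this point. z points out of the panel along the axis, 25 degrees from vertical, leaning to the robot. Pushed in, the panel is 21 mm under this point.
- knob_pointer (a point): Tip of the pointer nose at one end of the knob's bar, 31 mm from the axis and 11 mm below the grip point; same axes as knob_grip.
- mark_tab (a point): Raised tab, 7 mm wide, 9 mm high, on the still steel ring (66 mm outside, 5 mm high) round the knob; point at the tab's outer top edge, 46 mm from the knob's axis. x points from the axis out through the tab, z out of the panel. The knob is set when knob_grip's x has this x's direction.
- dial (a joint): Turn of the knob, rad, 0 = pointer straight up the slope (away from the robot), growing clockwise as seen facing the panel; range -1.3 to 1.3; turning takes about 0.04 N m and it stays where it is left. Starts between -0.8 and -0.4.
- marker (a joint): Where the tab stands, in the same rad and sense as dial; does not move. Between 0 and 0.65.
- knob (a joint): How far the knob is pulled out along its axis, m: 0 in (at the start), 0.012 fully out and locked. Takes about 4 N and stays where it is left. Pulls freely only with the pointer within about 0.1 rad of the tab; farther off it is resisted (20 N or more) after 3 to 6 mm. Once out it is held against turning, about 0.1 rad of play either way.
- lime_center (a point): Centre of the lime: a green round fruit 60 mm long (its x) and 48 mm thick, 0.04 to 0.09 kg, lying left of the slicer on the worktop or the edge of the cooktop; centre 24 mm above the surface.
- tray (a point): Centre of the floor of the slicer's steel feed tray, 45 mm above the cooktop. The inside is 126 mm (x) by 98 mm (y), with walls 16 mm high at x = +-63 mm and y = -49 mm; at y = +49 mm stands the round blade and its guard, which rise 69 mm above the floor. z up, x away from the robot when the slicer is not turned.
- mug: Mug, bystander, 86x118x96 mm, right of the slicer; origin at its underside.
- peeler: Peeler, bystander, 170x25x18 mm, left, near the lime; origin at its underside.
Mind the look-alikes: they are no part of the job. Several things look just like the part that bears lime_center: the one meant starts nearest to the robot's base.

How it is judged:
On the way, in this order (a step that is already met when the one before it is completed fails the run):
1. the knob is turned to the tab and pulled fully out (value of joint knob above 0.009 m and angle between the x axis of knob_grip and the x axis of mark_tab, either way round below 0.16 rad), for 0.2 s.
2. the lime is in the feed tray (x of lime_center in the frame of tray between -0.055 and 0.055 m and y of lime_center in the frame of tray between -0.042 and 0.042 m and z of lime_center in the frame of tray below 0.036 m), for 0.2 s.
At the end, for the whole second after the job is handed in: The knob is pulled out at least 9 of its 12 mm with its pointer within 9 degrees of the tab, and the lime lies still on the floor of the feed tray, inside its walls, released (all of step 1 and all of step 2 and linear speed of lime below 0.03 m/s); the robot touches nothing.
It fails at once if the mug or the peeler is moved more than 30 mm (distance of any of mug, peeler from where it was at the start of the episode above 0.03 m).
It also fails if it takes over 58 s, if anything falls off the work surface, if the arm or the gripper's body presses on something with over 40 N, if the wrist force passes 120 N, or if a joint passes its speed limit or range.

ROBOT

A 6-joint arm with a two-finger parallel gripper is mounted at the origin on a cart in front of the work surface, level with it; the furniture and walls round the work are solid. World frame = base frame: x ahead of the robot, y to its left, z up, the work surface at z = 0. Lengths are in m, angles in rad, forces in N, time in s.
With the tool pointing down it reaches from about 0.375 to 0.9 m from the base axis. Payload 3.1 kg.
Tool frame: the origin (TCP) lies on the centre line of the jaws, within the pads' length; the fingertips stand 19 mm ahead of it and the grasp point (between the pads) is the TCP; z points along the fingers, y is the direction in which the jaws open and shut (so a half turn about z gives the same grasp; the last joint's range is limited). The gripper opens to 85 mm and grips with 20 to 120 N. Pads are 22 mm wide; open, the fingers measure 114 mm over their backs; the gripper's body (76 mm by 85 mm) begins 54 mm behind the grasp point. The pads swing forward as they close: fully open they stand 13 mm farther back than shut.
Start: joints at [-1.492, 0.527, 1.433, -0, 1.181, -0.178], TCP at [0.159, -0.604, 0.25] pointing down, gripper open.
Joint ranges: [-3.08, 3.08], [-0.75, 2.2], [0.22, 2.44], [-1.43, 4.57], [0, 2.65], [-2.85, 2.85]. Speed limits (rad/s): [2.79, 2.79, 3.14, 3.14, 3.14, 3.14].

INTERFACE

Orientations are given as a unit quaternion [x, y, z, w].
In Python, from station import manip, imaging, workorder gives the robot as it stands.
- The arm moves only by the shell command python3 -m creep 'ROWS' [FORCE]. ROWS is a JSON object of lists of equal length, an entry for each row: "claw": the finger opening in cm, from 0 to 8.54; "dp": the shift along the tool's x, y, z in cm, a list of three; "roll": the turn about the tool's z in rad. In form: {"claw": [claw, ...], "dp": [[dx, dy, dz], ...], "roll": [roll, ...]}. A call has 1 to 12 rows; each row is the pose to reach, as a shift and turn from the pose commanded when the call began, along the tool's axes at that moment; what a row does not reach only later rows make up. A row lasts 1/10 s, in which the tool goes at most 50 mm and 8.59 degrees, less where a joint would pass 70% of its speed; a pose out of reach is approached as far as the arm can. A call with a gripper value outside its range is refused whole. The fingers move at their own pace and stop on an object; FORCE is the grip in N (left out, the last holds). Time passes only in rows, so rows that repeat a pose let the fingers close. It gives the time, the measured TCP pose, the force and the opening at its end, in the units of the state.
- manip.sense(): the state, without advancing time (a new reading comes with each control period).
- imaging.snapshot(name): name is "side" or "top" or "wrist"; returns a dict with "image" (480x640x3 uint8, red, green, blue), "z_map" (480x640 float32, m along the optical axis (not along the pixel's ray), 0 where there is no reading), "vfov" (degrees; the focal length in pixels is half the picture's height over the tangent of half this angle, whatever the lens; pixels are square), "cx", "cy" (the principal point, pixels), "R" (3x3) and "t" (3): a world point X has camera coordinates R X + t. Camera axes: x right, y down, z forward; pixel columns grow to the right and rows downward; lengths in m; the calibration is good to about 2 mm. A picture is of the moment at which its call begins.
- workorder.sign_off(): hands the job in, once; it reports no verdict.
The state is a dict: "t": time; "q": joint angles; "qd": joint speeds; "tau": joint torques, N m; "tcp_pos": TCP position; "tool_rot": TCP orientation; "force": force on the tool from outside, world axes, zero at the start; "ft_torque": the same for the moment, N m; "finger_gap": opening from 0.0 (shut) to 1.0 (fully open).
Only numpy, scipy, OpenCV 4.12 (cv2) and the standard library are available. Lean on these libraries where they do the work, as an engineer would, in place of code of your own. Each camera call takes 0.05 s, during which the arm holds its last target.

## Working session

There is one attempt and no reset: what is moved stays moved. The work goes in short steps, Python scripts to look and compute and a shell command to move; the robot and the scene stay as the last step left them, time stands still between calls to the robot, and variables do not carry over. Pictures are saved under pics/ and viewed, and the job is handed in when it is done.

```bash
ls; mkdir -p pics; cat > h.py <<'E'
import numpy as np, cv2
from station import manip, imaging, workorder
def snap(n,fn):
    s=imaging.snapshot(n); cv2.imwrite('pics/'+fn+'.png',s['image'][:,:,::-1]); np.savez('pics/'+fn+'.npz',**s); return s
def load(fn): return dict(np.load('pics/'+fn+'.npz'))
def f(s): return 240/np.tan(np.radians(float(s['vfov']))/2)
def pt(s,u,v,z=None):
    zz=float(s['z_map'][int(round(v)),int(round(u))]) if z is None else z
    c=np.array([(u-s['cx'])/f(s)*zz,(v-s['cy'])/f(s)*zz,zz]); return s['R'].T@(c-s['t'])
def ray(s,u,v):
    d=s['R'].T@np.array([(u-s['cx'])/f(s),(v-s['cy'])/f(s),1]); return -s['R'].T@s['t'],d
def onz(s,u,v,h):
    o,d=ray(s,u,v); return o+d*(h-o[2])/d[2]
def proj(s,X):
    c=s['R']@np.array(X)+s['t']; return c[0]/c[2]*f(s)+s['cx'],c[1]/c[2]*f(s)+s['cy']
def cloud(s):
    v,u=np.mgrid[0:480,0:640]; z=s['z_map']
    c=np.stack([(u-s['cx'])/f(s)*z,(v-s['cy'])/f(s)*z,z],-1); return (c-s['t'])@s['R']
E
python3 - <<'E'
from h import *
np.set_printoptions(precision=4,suppress=True)
print(manip.sense())
for n in ['side','top','wrist']:
    s=snap(n,n+'0'); print(n,s['vfov'],s['cx'],s['cy'],s['R'],s['t'],(s['z_map']>0).mean())
E
```

```text
pics
{'t': 0.0, 'q': array([-1.4915,  0.5285,  1.4339, -0.    ,  1.1814, -0.1785]), 'qd': array([-0.0006,  0.0018, -0.0028, -0.0025, -0.0007, -0.0006]), 'tau': array([  0.0016, -44.2345, -17.8026,  -0.0002,   0.0083,   0.    ]), 'tcp_pos': array([ 0.1593, -0.6036,  0.2493]), 'tool_rot': array([ 0.9917,  0.1285,  0.    , -0.0011]), 'force': array([ 0.3693, -0.1952, -0.1908]), 'ft_torque': array([-0.0472, -0.0425,  0.0118]), 'finger_gap': 1.000170462513321}
side 44.54459896337677 316.8146091145799 237.98872195310287 [[-0.9919 -0.1266  0.0103]
 [-0.0703  0.4799 -0.8745]
 [ 0.1057 -0.8682 -0.4849]] [0.5494 0.1069 1.7501] 0.9394010416666667
top 56.82263564213763 321.1050212067031 235.93434834869151 [[ 0.0164 -0.9998  0.0075]
 [-0.9936 -0.0172 -0.1114]
 [ 0.1115 -0.0057 -0.9937]] [-0.0034  0.5718  1.1526] 0.9960026041666666
wrist 61.806592836758426 328.73988630435656 242.69436363034566 [[ 0.2551 -0.9669 -0.0024]
 [-0.9223 -0.2441  0.2996]
 [-0.2903 -0.0742 -0.954 ]] [-0.6238 -0.0403  0.3802] 0.99599609375
```

View pics/top0.png

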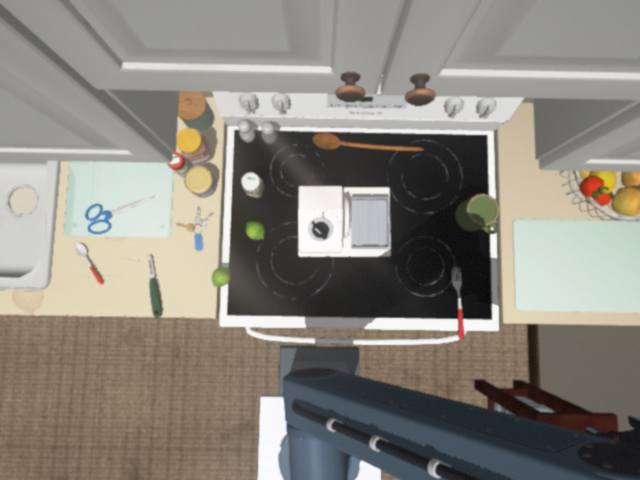

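View pics/side0.png

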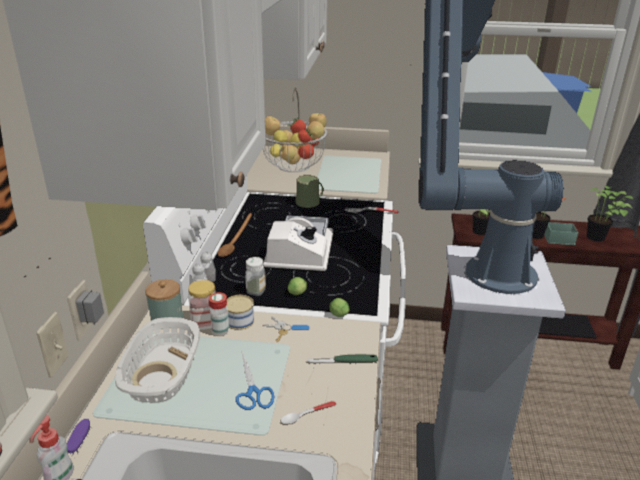

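The top view shows the slicer at (345,221), with the knob at (320,229) and the tray at (370,221). The mug is at (480,212). There are two limes, at (255,231) and (221,277), and what looks like the peeler at (154,287).

```bash
python3 - <<'E'
from h import *
np.set_printoptions(precision=4,suppress=True)
for fn in ['top0','side0']:
    s=load(fn); P=cloud(s); hsv=cv2.cvtColor(s['image'],cv2.COLOR_RGB2HSV)
    m=((hsv[...,0]>30)&(hsv[...,0]<55)&(hsv[...,1]>110)&(P[...,2]<0.1)&(P[...,2]>-.02)).astype(np.uint8)
    n,l,st,c=cv2.connectedComponentsWithStats(m)
    for i in range(1,n):
        if st[i,4]>60:
            p=P[l==i]; print(fn,st[i],c[i],onz(s,*c[i],0.024),'ztop',np.percentile(p[:,2],[2,50,98]), p.mean(0))
    print(s['image'].shape)
s=load('top0'); c=s['image'][170:300,200:410]; cv2.imwrite('pics/topcrop.png',cv2.resize(c,None,fx=3.8,fy=3.8,interpolation=cv2.INTER_CUBIC)[:,:,::-1])
for u,v in [(320,229),(310,195),(370,221),(345,210),(345,235),(240,300),(320,240),(330,245),(310,220),(154,287),(480,212)]: print(u,v,pt(s,u,v))
s=load('side0'); c=s['image'][180:330,220:400]; cv2.imwrite('pics/sidecrop.png',cv2.resize(c,None,fx=4,fy=4,interpolation=cv2.INTER_CUBIC)[:,:,::-1])
E
```

```text
top0 [246 222  19  18 264] [254.6023 230.5606] [0.5841 0.1852 0.024 ] ztop [-0.0017  0.0409  0.0495] [0.5824 0.1832 0.0382]
top0 [213 273  14  13 130] [219.     279.0615] [0.4528 0.2753 0.024 ] ztop [0.0301 0.0436 0.0527] [0.4526 0.271  0.0433]
(480, 640, 3)
side0 [288 279   8  15  71] [291.3521 286.1831] [0.6017 0.1898 0.024 ] ztop [0.0044 0.0337 0.045 ] [0.5997 0.2013 0.0318]
side0 [329 298  19  18  81] [335.0864 308.4198] [0.4701 0.2775 0.024 ] ztop [0.0066 0.0273 0.0478] [0.4696 0.2841 0.0288]
(480, 640, 3)
320 229 [0.5788 0.0098 0.1226]
310 195 [0.6671 0.0365 0.1058]
370 221 [ 0.6124 -0.1227  0.0449]
345 210 [ 0.6288 -0.0519  0.1146]
345 235 [ 0.5708 -0.0551  0.0723]
240 300 [0.3979 0.2215 0.0014]
320 240 [0.5561 0.0092 0.0783]
330 245 [ 0.5448 -0.017   0.0658]
310 220 [0.6058 0.0356 0.0892]
154 287 [0.429  0.4476 0.02  ]
480 212 [ 0.6342 -0.3998  0.0885]
```

View pics/topcrop.png

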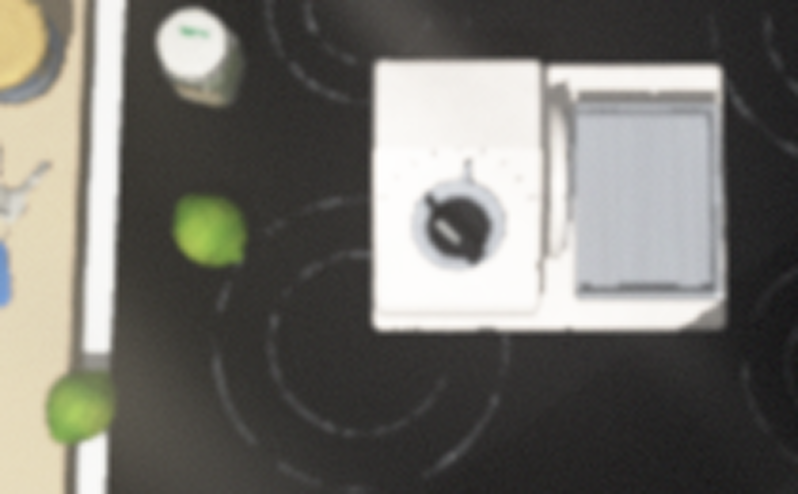

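View pics/sidecrop.png

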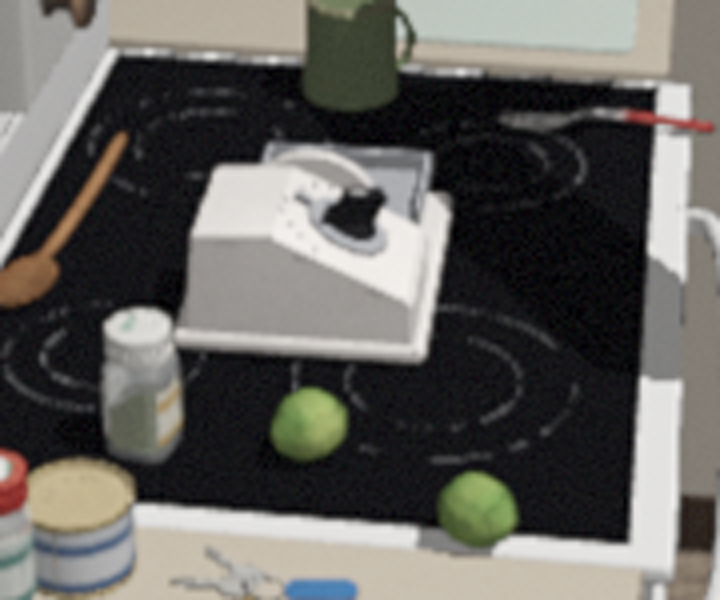

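View pics/wrist0.png

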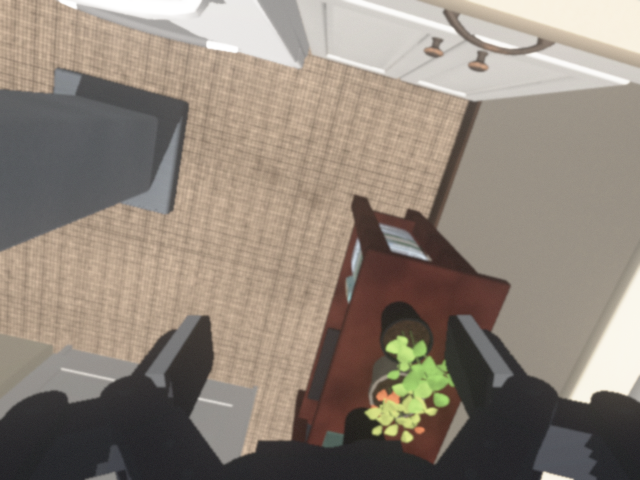

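List of candidates for the lime:
- Lime A is at top (221,277), about (0.46,0.275), 0.53 m from the base.
- Lime B is at top (255,231), about (0.59,0.185), 0.62 m from the base.

A is nearer to the base, so I choose it. The crop shows it as the round green fruit on the cooktop edge. Next I'll get a close wrist view of the knob.

```bash
python3 - <<'E'
from h import *
from scipy.spatial.transform import Rotation as Ro
np.set_printoptions(precision=4,suppress=True)
st=manip.sense(); T=Ro.from_quat(st['tool_rot']).as_matrix()
s=load('wrist0'); c=-s['R'].T@s['t']; print('cam in tool',T.T@(c-st['tcp_pos']),'view dir in tool',T.T@s['R'][2])
print(T)
# want camera centre axis hitting knob from TCP height 0.26
d=s['R'][2]; tgt=np.array([0.575,0.01,0.1])
k=(c[2]-0.1)/-d[2]; hit=c+k*d; print('shift world',tgt-hit,'tool cm',100*T.T@(tgt-hit),'dist',k)
E
```

```text
cam in tool [ 0.0755 -0.     -0.1236] view dir in tool [-0.2999 -0.0007  0.954 ]
[[ 0.9669  0.255  -0.0001]
 [ 0.255  -0.9669  0.0017]
 [ 0.0003 -0.0016 -1.    ]]
shift world [ 0.4258  0.616  -0.    ] tool cm [ 56.8789 -48.7074   0.0966] dist 0.28638657236815307
```

```bash
python3 -m creep '{"claw":[8.5,8.5,8.5,8.5,8.5,8.5,8.5,8.5,8.5,8.5,8.5,8.5],"dp":[[3.8,-3.2,0],[7.6,-6.5,0],[11.4,-9.7,0],[15.2,-13,0],[19,-16.2,0],[22.8,-19.5,0],[26.5,-22.7,0],[30.3,-26,0],[34.1,-29.2,0],[37.9,-32.5,0],[41.7,-35.7,0],[45.5,-39,0]],"roll":[0,0,0,0,0,0,0,0,0,0,0,0]}' 40
```

```text
t: 1.35
tcp_pos: [0.5006, -0.1096, 0.2503]
tool_rot: [0.992, 0.129, 0.0, 0.0]
force: [1.7, -1.1, 0.3]
finger_gap: 0.995
```

```bash
python3 -m creep '{"claw":[8.5,8.5,8.5,8.5,8.5],"dp":[[3.8,-3.2,0],[7.6,-6.5,0],[11.4,-9.7,0],[11.4,-9.7,0],[11.4,-9.7,0]],"roll":[0,0,0,0,0]}' 
python3 - <<'E'
from h import *
s=snap('wrist','w1'); print(manip.sense()['tcp_pos'])
E
```

```text
t: 1.85
tcp_pos: [0.585, 0.0125, 0.2497]
tool_rot: [0.992, 0.13, -0.001, 0.0]
force: [0.4, -1.1, 0.0]
finger_gap: 0.993
[0.5844649  0.0114199  0.24975925]
```

View pics/w1.png

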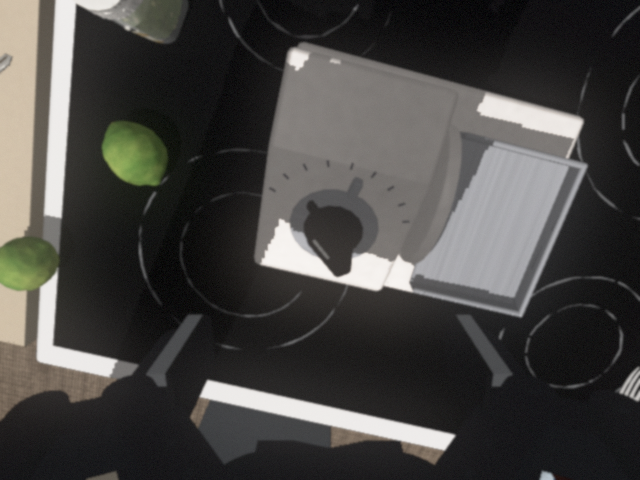

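The wrist view shows the knob at about (333,232), its nose near (312,206) and the tab at about (355,187). The tray is at (500,225), and lime A is at the lower left (27,263).

```bash
python3 - <<'E'
from h import *
np.set_printoptions(precision=4,suppress=True)
s=load('w1'); c=s['image'][160:290,250:420]
g=np.clip(c.astype(float)*2.2,0,255).astype(np.uint8)
cv2.imwrite('pics/w1c.png',cv2.resize(g,None,fx=4.5,fy=4.5,interpolation=cv2.INTER_CUBIC)[:,:,::-1])
P=cloud(s)
# panel plane: points around knob on slope
n=0
m=np.zeros((480,640),bool); m[165:260,268:395]=1
X=P[m]; X=X[(X[:,2]>.04)&(X[:,2]<.115)]
import random
best=0
rng=np.random.default_rng(0)
for _ in range(400):
    a=X[rng.choice(len(X),3,False)]; nn=np.cross(a[1]-a[0],a[2]-a[0]); nn/=np.linalg.norm(nn)+1e-12
    if abs(nn[2])<.8 or abs(nn[2])>.97: continue
    k=(abs((X-a[0])@nn)<.0015).sum()
    if k>best: best=k; bn=nn*np.sign(nn[2]); b0=a[0]
I=X[abs((X-b0)@bn)<.002]; c0=I.mean(0); bn=np.linalg.svd(I-c0)[2][2]; bn*=np.sign(bn[2])
print('panel normal',bn,'tilt deg',np.degrees(np.arccos(bn[2])),'yaw',np.arctan2(-bn[1],-bn[0]),c0,best,len(X))
h=(P-c0)@bn
np.savez('pics/panel.npz',n=bn,c=c0)
for u,v in [(333,232),(355,187),(312,206),(325,240),(340,268)]: print(u,v,P[v,u],'h',h[v,u])
# tray floor
q=P[190:260,470:530].reshape(-1,3); print('tray floor z',np.median(q[:,2]))
E
```

```text
panel normal [-0.4227 -0.0098  0.9062] tilt deg 25.015020660329963 yaw 0.023236363057509722 [0.5988 0.0171 0.0919] 6693 11276
333 232 [0.5852 0.0096 0.1076] h 0.020070535948070765
355 187 [0.6197 0.004  0.1118] h 0.009364535278761908
312 206 [0.5987 0.028  0.1053] h 0.012076892373657704
325 240 [0.5828 0.0145 0.1228] h 0.034803694273532394
340 268 [ 0.5637 -0.0011  0.1153] h 0.0362700378292861
tray floor z 0.04505988628045726
```

View pics/w1c.png

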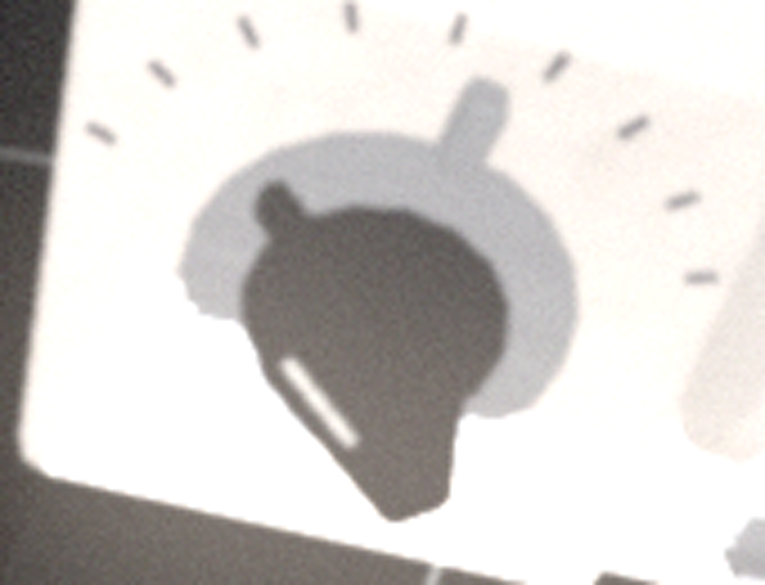

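```bash
cat >> h.py <<'E'
def panel_frame():
    # slicer yaw from panel normal
    p=np.load('pics/panel.npz'); n=p['n']; c=p['c']
    ey=np.cross(n,[1,0,0]);  # ~ +y
    ex=np.array([0,0,1.])-n[2]*n; ex/=np.linalg.norm(ex); ey=np.cross(n,ex)
    return n,ex,ey,c
E
python3 - <<'E'
from h import *
np.set_printoptions(precision=4,suppress=True)
s=load('w1'); P=cloud(s); n,ex,ey,c=panel_frame()
Q=P-c; H=Q@n; A=np.stack([Q@ex,Q@ey],-1)
hsv=cv2.cvtColor(s['image'],cv2.COLOR_RGB2HSV)
win=np.zeros(H.shape,bool); win[160:290,250:420]=1
gray=s['image'].mean(-1)
print('gray ring',gray[200,355],gray[187,357],gray[180,310],gray[232,333])
dark=win&(H>0.0)&(gray<40)
ring=win&(H>.0035)&(H<.0065)
a=A[ring]; 
# outer ring circle with min enclosing of middling points: use RANSAC on boundary hull excluding tab
m=(ring).astype(np.uint8)
cs,_=cv2.findContours(m,cv2.RETR_EXTERNAL,cv2.CHAIN_APPROX_NONE); k=max(cs,key=cv2.contourArea)[:,0]
b=A[k[:,1],k[:,0]]
from scipy.optimize import least_squares
x=np.r_[a.mean(0)]
r=least_squares(lambda x:np.clip(np.hypot(*(b-x).T)-.033,-.01,.01),x,loss='soft_l1',f_scale=.0005); ctr=r.x; print('ring ctr',ctr,'world axis@panel',c+ctr[0]*ex+ctr[1]*ey, 'med r',np.median(np.hypot(*(b-ctr).T)))
# skirt/bar top
for lo,hi in [(.007,.011),(.011,.02),(.02,.033),(.033,.04)]:
    t=win&(H>lo)&(H<hi); aa=A[t]-ctr; print(lo,t.sum(),aa.mean(0) if len(aa) else'', np.percentile(aa,[2,98],axis=0) if len(aa) else '')
top=win&(H>.033)&(H<.040); aa=A[top]-ctr; u=np.linalg.svd(aa-aa.mean(0))[2][0]; 
if u[0]<0:u=-u
print('bar dial',-np.arctan2(u[1],u[0]),'ext',np.percentile((aa-aa.mean(0))@u,[1,99]))
rad=np.hypot(*(A-ctr).T).T if 0 else np.linalg.norm(A-ctr,axis=-1)
tab=win&(H>.0065)&(H<.0105)&(rad>.034)&(rad<.048); aa=A[tab]-ctr; print('tab n',tab.sum(),'marker',-np.arctan2(*aa.mean(0)[::-1]))
nose=win&(H>.006)&(H<.016)&(rad>.0235)&(rad<.032)&((A-ctr)[...,0]>0)&((A-ctr)[...,1]>0.01); aa=A[nose]-ctr; print('nose',nose.sum(),'dial',-np.arctan2(*aa.mean(0)[::-1]) if len(aa) else '')
np.savez('pics/axis.npz',p=c+ctr[0]*ex+ctr[1]*ey)
# 2nd: colour-based tab pixels projected on plane h=9
for nm,(u,v) in dict(tabtip=(250+490/4.5,160+85/4.5),tabbase=(250+462/4.5,160+165/4.5),nosetip=(250+275/4.5,160+185/4.5)).items():
    o,d=ray(s,u,v); hh=.009 if nm!='nosetip' else .010
    X=o+d*((hh-(o-c)@n)/(d@n)); q=X-c; a=np.array([q@ex,q@ey])-ctr; print(nm,a,np.linalg.norm(a),-np.arctan2(a[1],a[0]))
E
```

```text
gray ring 85.66666666666667 86.33333333333333 115.33333333333333 50.333333333333336
ring ctr [-0.0157 -0.0083] world axis@panel [0.5848 0.0085 0.0853] med r 0.03184404694963644
0.007 1218 [ 0.0131 -0.0072] [[-0.0083 -0.0624]
 [ 0.0442  0.021 ]]
0.011 557 [ 0.0097 -0.0039] [[-0.0066 -0.064 ]
 [ 0.0223  0.0217]]
0.02 593 [0.0082 0.0017] [[-0.0074 -0.0161]
 [ 0.0176  0.0175]]
0.033 886 [0.0022 0.0011] [[-0.0138 -0.0146]
 [ 0.0166  0.016 ]]
bar dial -0.7849284821280167 ext [-0.0204  0.0177]
tab n 174 marker 0.13569790008198226
nose 141 dial -0.7718049444071853
tabtip [ 0.0492 -0.0061] 0.049588200415701264 0.1232987474091244
tabbase [ 0.0346 -0.0058] 0.03505725743801273 0.16548602842247556
nosetip [0.0237 0.0206] 0.03139222693290526 -0.7150237220426439
```

```bash
python3 -m creep '{"claw":[3,3,3,3,3,3,3,3],"dp":[[-0.3,0,2],[-0.6,0,4],[-1,0,7],[-1,0,9.4],[-1,0,9.4],[-1,0,9.4],[-1,0,9.4],[-1,0,9.4]],"roll":[-0.14,-0.28,-0.42,-0.56,-0.57,-0.57,-0.57,-0.57]}' 20
python3 - <<'E'
from h import *
s=snap('wrist','w2'); q=manip.sense();print(q['tcp_pos'],q['finger_gap'])
E
```

```text
t: 2.7
tcp_pos: [0.5765, 0.0083, 0.1579]
tool_rot: [0.916, 0.401, 0.001, 0.001]
force: [0.5, -0.1, -0.5]
finger_gap: 0.352
[0.57636353 0.00847432 0.15773744] 0.350057156306805
```

View pics/w2.png

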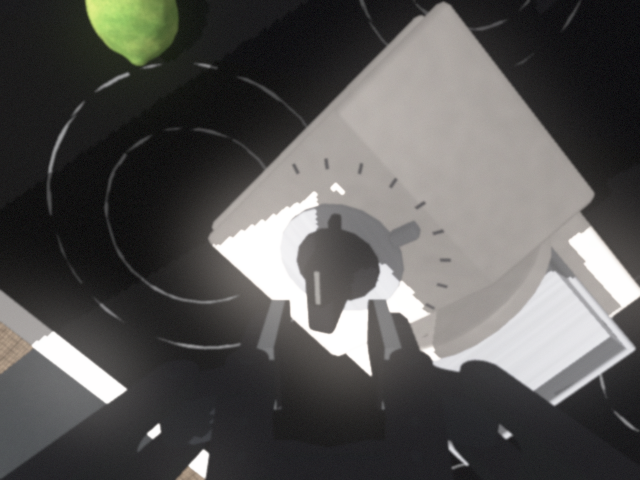

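The wrist view has the bar at (325,300), centred between the fingers at (272,330) and (388,330), with the nose at (335,218) and the tab at (405,235). Next I descend over the bar.

```bash
python3 -m creep '{"claw":[3,3,3,3,2.4,2.2],"dp":[[0,0,1],[0,0,2],[0,0,3],[0,0,3.3],[0,0,3.3],[0,0,3.3]],"roll":[0,0,0,0,0,0]}' 20
python3 - <<'E'
from h import *
s=snap('wrist','w3'); q=manip.sense();print(q['tcp_pos'],q['finger_gap'],q['force'])
E
```

```text
t: 3.35
tcp_pos: [0.5756, 0.0089, 0.1231]
tool_rot: [0.916, 0.402, -0.0, -0.0]
force: [0.8, -0.0, -0.4]
finger_gap: 0.257
[0.57577671 0.00883966 0.12337267] 0.25354873213390694 [-0.21436616 -0.55983428  1.06231203]
```

View pics/w3.png

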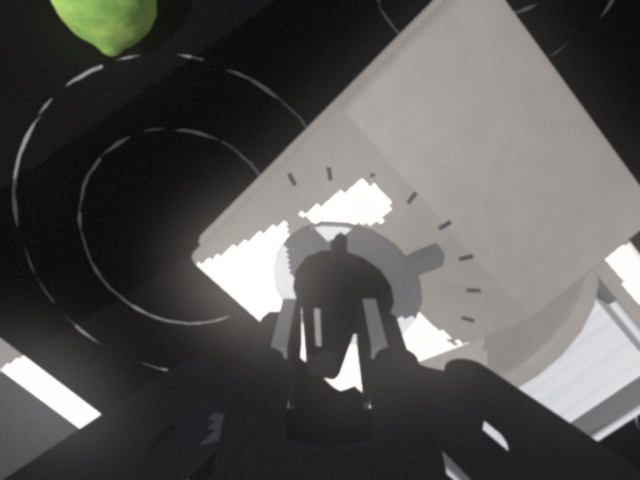

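The fingers stand astride the bar. I'll roll clockwise to the tab.

```bash
python3 -m creep '{"claw":[1.9,1.9,1.9,1.9,1.9,1.9,1.9,1.9,1.9,1.9,1.9,1.9],"dp":[[0,0,0],[0,0,0],[0,0,0],[0,0,0],[0,0,0],[0,0,0],[0,0,0],[0,0,0],[0,0,0],[0,0,0],[0,0,0],[0,0,0]],"roll":[0,0.1,0.2,0.3,0.4,0.5,0.6,0.7,0.8,0.9,0.96,0.96]}' 20
python3 - <<'E'
from h import *
s=snap('wrist','w4'); q=manip.sense();print(q['tcp_pos'],q['finger_gap'],q['force'],q['ft_torque'])
E
```

```text
t: 4.6
tcp_pos: [0.5755, 0.0089, 0.1236]
tool_rot: [0.998, -0.066, 0.0, 0.0]
force: [0.6, 0.2, 0.1]
finger_gap: 0.222
[0.57558134 0.00886838 0.12360092] 0.22040938335416335 [-0.72411956  1.01560979 -0.88904046] [0.10141976 0.07185796 0.00831488]
```

View pics/w4.png

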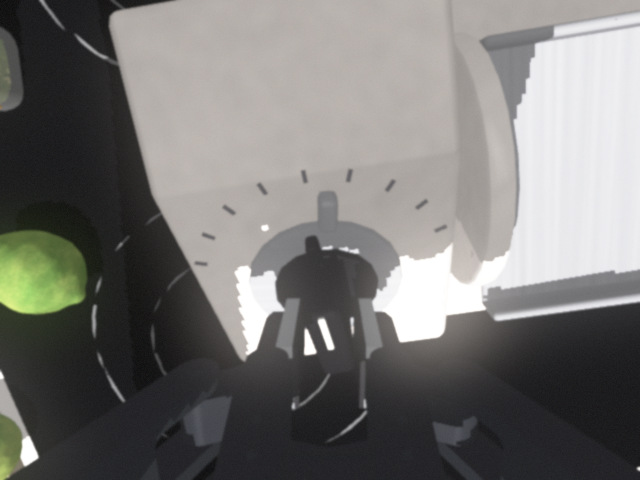

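The knob followed with slack: nose at (313,245), tab at (328,200), and the tool axis in line with the tab. I'll go slightly lower and squeeze.

```bash
python3 -m creep '{"claw":[1.9,1.6,1.4,1,1,1,1],"dp":[[0,0,0.3],[0,0,0.3],[0,0,0.3],[0,0,0.3],[0,0,0.3],[0,0,0.3],[0,0,0.3]],"roll":[0,0,0,0,0,0,0]}' 30
python3 - <<'E'
from h import *
s=snap('wrist','w5'); q=manip.sense();print(q['tcp_pos'],q['finger_gap']*8.54,q['force'],q['ft_torque'])
c=s['image'][150:400,200:450]; cv2.imwrite('pics/w5c.png',cv2.resize(np.clip(c*1.6,0,255).astype(np.uint8),None,fx=2.4,fy=2.4)[:,:,::-1])
E
```

```text
t: 5.35
tcp_pos: [0.5759, 0.0088, 0.1206]
tool_rot: [0.998, -0.066, 0.0, 0.0]
force: [0.2, 0.2, 5.0]
finger_gap: 0.161
[0.5759083 0.0087212 0.1206123] 1.346059854835807 [ 0.06366142 -1.3788013   5.19314114] [ 0.31410365 -0.02167571  0.150411  ]
```

View pics/w5c.png

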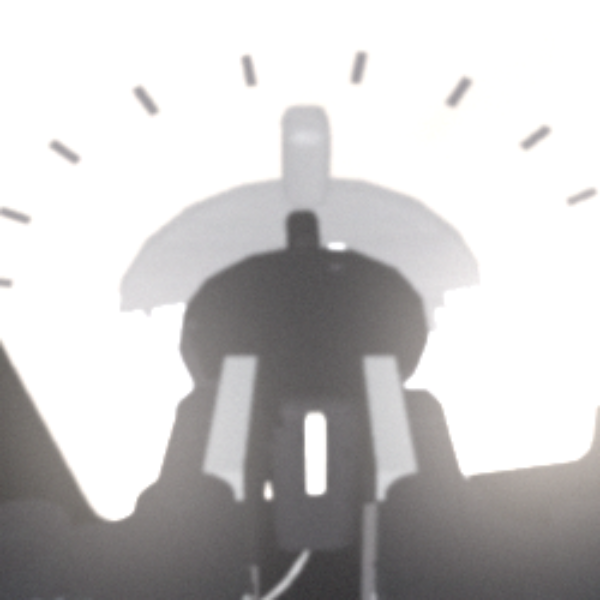

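Nose and tab are lined up: crop (303,228) against (306,155). Now I pull along the axis.

```bash
python3 -m creep '{"claw":[1,1,1,1,1,1,1,1,1],"dp":[[0,0,0],[-0.1,0.01,-0.2],[-0.2,0.03,-0.44],[-0.3,0.04,-0.66],[-0.4,0.05,-0.88],[-0.5,0.07,-1.1],[-0.56,0.07,-1.2],[-0.56,0.07,-1.2],[-0.56,0.07,-1.2]],"roll":[0,0,0,0,0,0,0,0,0]}' 50
python3 - <<'E'
from h import *
s=snap('wrist','w6'); q=manip.sense();print(q['tcp_pos'],q['finger_gap']*8.54,q['force'],q['ft_torque'])
c=s['image'][150:400,200:450]; cv2.imwrite('pics/w6c.png',cv2.resize(np.clip(c*1.6,0,255).astype(np.uint8),None,fx=2.4,fy=2.4)[:,:,::-1])
E
```

```text
t: 6.3
tcp_pos: [0.5707, 0.0088, 0.1317]
tool_rot: [0.998, -0.066, 0.001, -0.0]
force: [5.8, -0.3, -8.8]
finger_gap: 0.149
[0.57067089 0.00878383 0.13173338] 1.3127775224765268 [ 6.50176158  0.30580688 -8.03915309] [ 0.32156302 -1.10393582  0.15335715]
```

View pics/w6c.png

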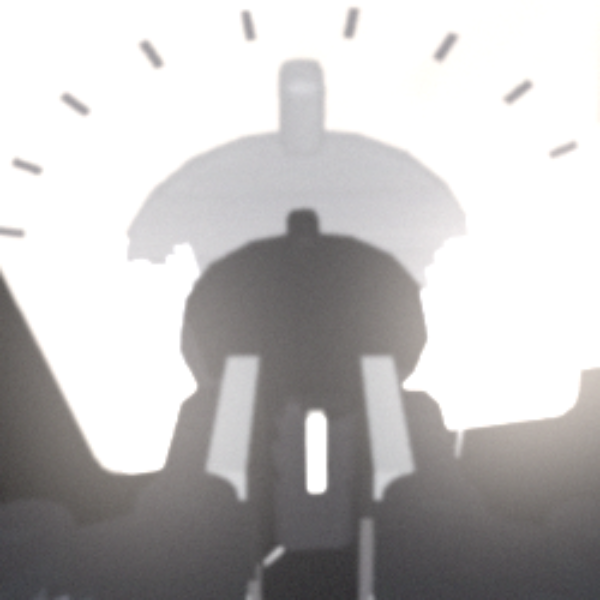

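The TCP moved 12.3 mm along the axis, the bar kept its place in the jaws, and the pull now loads up to about 10 N, so it is at the stop. I release and check from above.

```bash
python3 -m creep '{"claw":[1.6,2.2,3,3,3,4,6,8.5,8.5,8.5],"dp":[[0,0,0],[0,0,0],[0,0,0],[0,0,-2],[0,0,-5],[0,0,-9],[0,0,-12],[0,0,-12],[0,0,-12],[0,0,-12]],"roll":[0,0,0,0,0,0,0,0,0,0]}' 30
python3 - <<'E'
from h import *
np.set_printoptions(precision=4,suppress=True)
s=snap('wrist','w7'); snap('top','top7'); q=manip.sense();print(q['tcp_pos'],q['force'],q['finger_gap'])
P=cloud(s); n,ex,ey,c=panel_frame(); p=np.load('pics/axis.npz')['p']
Q=P-p; H=Q@n; x=Q@ex; y=Q@ey
b=(H>.036)&(H<.055)&(np.abs(x)<.03)&(abs(y)<.03); print('bar top h',np.percentile(H[b],[5,50,95]),b.sum(), 'before .036; axis ctr',x[b].mean(),y[b].mean())
X=np.c_[x[b],y[b]]; u=np.linalg.svd(X-X.mean(0))[2][0]; u*=np.sign(u[0]); print('bar dial',-np.arctan2(u[1],u[0]))
t=(H>.0065)&(H<.0105)&(np.hypot(x,y)>.034)&(np.hypot(x,y)<.05)&(x>.02)&(abs(y)<.03); cx,cy=np.array([x[b].mean(),y[b].mean()]); print('tab',t.sum(),-np.arctan2(y[t].mean()-cy,x[t].mean()-cx))
E
```

```text
t: 7.35
tcp_pos: [0.5686, 0.0091, 0.2513]
tool_rot: [0.998, -0.066, -0.002, -0.0]
force: [-0.5, -0.5, 0.1]
finger_gap: 0.999
[0.5687 0.009  0.2508] [ 0.2366  0.0236 -0.007 ] 0.9953560632889976
bar top h [0.0386 0.0475 0.0488] 1195 before .036; axis ctr 0.005198064519491515 -6.077604184102302e-05
bar dial 0.13225962679920875
tab 178 0.16364496501134526
```

View pics/w7.png

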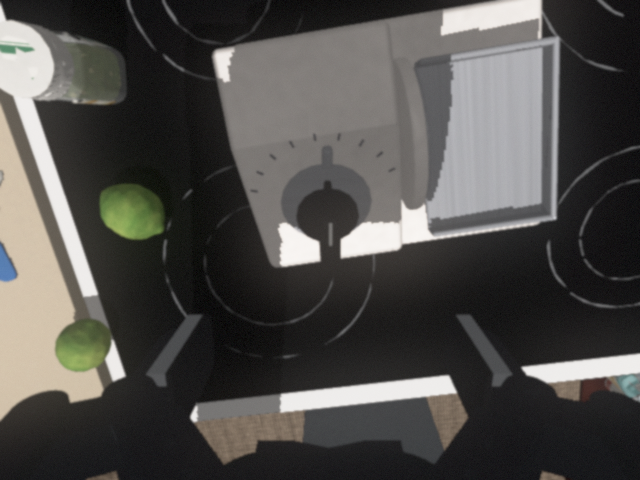

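The knob is fully out: the bar top is 47.5 mm above the panel, against 36 mm pushed in. Bar and tab differ by about 0.03 rad. Next I look at lime A from above.

```bash
python3 -m creep '{"claw":[8.5,8.5,8.5,8.5,8.5,8.5,8.5,8.5,8.5],"dp":[[-2.7,-4,0],[-5.4,-8,0],[-8.1,-12,0],[-10.8,-16,0],[-13.5,-20,0],[-16.3,-24,0],[-16.3,-24,0],[-16.3,-24,0],[-16.3,-24,0]],"roll":[0,0,0,0,0,0,0,0,0]}' 30
python3 - <<'E'
from h import *
np.set_printoptions(precision=4,suppress=True)
s=snap('wrist','w8'); q=manip.sense();print(q['tcp_pos'],q['force'],q['q'])
for fn in ['w7','w8','w1']:
    s=load(fn); P=cloud(s); hsv=cv2.cvtColor(s['image'],cv2.COLOR_RGB2HSV)
    m=((hsv[...,0]>28)&(hsv[...,0]<60)&(hsv[...,1]>110)&(hsv[...,2]>35)&(P[...,2]<0.08)&(P[...,2]>-.02)).astype(np.uint8)
    n,l,st,c=cv2.connectedComponentsWithStats(m)
    for i in range(1,n):
        if st[i,4]>300:
            p=P[l==i]; print(fn,st[i],c[i],onz(s,*c[i],0.024),'z',np.percentile(p[:,2],[2,50,98]))
            k=p[p[:,2]>.02]; print('   med',np.median(k,0),'rng',np.percentile(k,[1,99],axis=0))
            hull=max(cv2.findContours((l==i).astype(np.uint8),0,1)[0],key=cv2.contourArea); W=np.array([onz(s,*h,.024)[:2] for h in hull[:,0]]).astype(np.float32)
            print('   ell',cv2.fitEllipse(W*1000))
E
```

```text
t: 8.35
tcp_pos: [0.4403, 0.2675, 0.2517]
tool_rot: [0.998, -0.066, -0.0, 0.0]
force: [0.4, 1.7, 0.2]
finger_gap: 0.999
[0.4406 0.2671 0.2519] [-0.3822  0.1894 -0.0182] [ 0.3282  0.3788  1.7026 -0.0005  1.061   2.0331]
w7 [ 101  183   64   57 2696] [133.1888 212.0586] [0.5849 0.1834 0.024 ] z [0.0143 0.0403 0.048 ]
   med [0.5881 0.1749 0.0406] rng [[0.5636 0.1591 0.0218]
 [0.6084 0.2006 0.0484]]
   ell ((584.697998046875, 183.39813232421875), (49.408573150634766, 57.04193115234375), 163.9678497314453)
w8 [ 377    0   68   45 2022] [414.8773  16.9936] [0.5795 0.1805 0.024 ] z [0.0243 0.0412 0.0482]
   med [0.5775 0.1838 0.0413] rng [[0.5617 0.1618 0.0252]
 [0.5912 0.2083 0.0486]]
   ell ((579.17822265625, 180.26702880859375), (31.305217742919922, 52.8712043762207), 155.62631225585938)
w1 [ 103  122   65   65 3127] [135.1148 154.0297] [0.5855 0.184  0.024 ] z [0.0163 0.0402 0.0479]
   med [0.5893 0.1767 0.0405] rng [[0.5641 0.1593 0.0222]
 [0.6095 0.202  0.0483]]
   ell ((585.0418701171875, 183.710693359375), (50.08454895019531, 55.90255355834961), 152.61834716796875)
w1 [  0 258  26  30 375] [  9.5947 273.0987] [0.4454 0.2848 0.024 ] z [0.042  0.0465 0.0487]
   med [0.4587 0.2687 0.0465] rng [[0.4444 0.2588 0.0415]
 [0.4724 0.277  0.0489]]
   ell ((445.9747314453125, 284.19952392578125), (20.84099769592285, 27.922834396362305), 96.50630950927734)
```

View pics/w8.png

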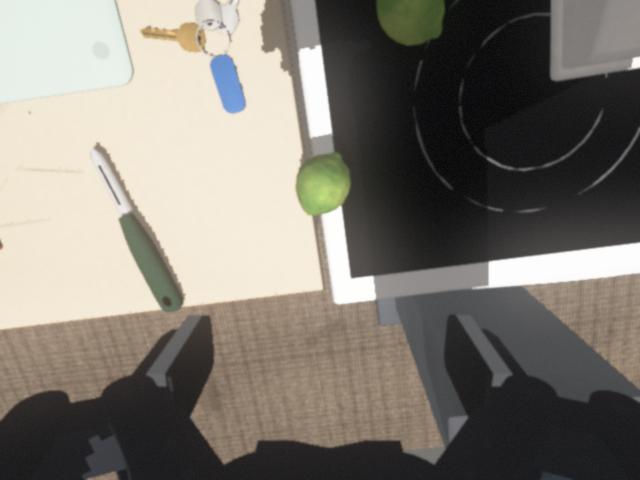

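The wrist view shows lime A at (323,184) on the cooktop's left edge, with its long axis roughly from (312,213) to (338,156). The peeler is at (150,240), about 130 mm off to the left.

```bash
python3 - <<'E'
from h import *
np.set_printoptions(precision=4,suppress=True)
def lime(fn,win,smin):
    s=load(fn); P=cloud(s); hsv=cv2.cvtColor(s['image'],cv2.COLOR_RGB2HSV)
    m=((hsv[...,0]>26)&(hsv[...,0]<60)&(hsv[...,1]>smin)).astype(np.uint8); w=np.zeros_like(m); w[win[1]:win[3],win[0]:win[2]]=1; m*=w
    n,l,st,c=cv2.connectedComponentsWithStats(m); i=1+np.argmax(st[1:,4]); mm=l==i
    h=max(cv2.findContours(mm.astype(np.uint8),0,1)[0],key=cv2.contourArea)
    W=np.array([onz(s,*k,.024)[:2] for k in h[:,0]]).astype(np.float32)
    p=P[mm]; print(fn,st[i],c[i],onz(s,*c[i],.024),'top z',np.percentile(p[:,2],[50,98,99.5]),'ell',cv2.fitEllipse(W*1000))
    t=p[p[:,2]>np.percentile(p[:,2],95)]; print('  apex',t.mean(0))
    # sphere-like ellipsoid fit center via least squares w/ axes 30,24,24
    from scipy.optimize import least_squares
    k=p[(p[:,2]>.015)&(p[:,2]<.06)]
    def r(x):
        q=k-x[:3]; a=np.cos(x[3])*q[:,0]+np.sin(x[3])*q[:,1]; b=-np.sin(x[3])*q[:,0]+np.cos(x[3])*q[:,1]
        return (np.sqrt((a/.03)**2+(b/.024)**2+(q[:,2]/.024)**2)-1)*.024
    for a0 in (0,1,2):
        o=least_squares(r,[*k.mean(0)[:2],.024,a0],loss='soft_l1',f_scale=.001); print('  ellipsoid',o.x,o.cost)
    return s,c[i]
a=lime('w8',(280,140,370,230),90)
b=lime('w7',(40,300,120,385),90)
# triangulate
A=[];B=[]
for s,c in (a,b):
    o,d=ray(s,*c); d/=np.linalg.norm(d); M=np.eye(3)-np.outer(d,d); A.append(M); B.append(M@o)
print('triang',np.linalg.lstsq(np.vstack(A),np.hstack(B),rcond=None)[0])
# tray
s=load('w7'); P=cloud(s); z=P[...,2]
m=((z>.042)&(z<.048)&(P[...,1]<-.05)&(P[...,1]>-.25)).astype(np.uint8); n,l,st,c=cv2.connectedComponentsWithStats(m); i=1+np.argmax(st[1:,4]); p=P[l==i]
print('tray floor',st[i],np.percentile(p,[1,50,99],axis=0), cv2.minAreaRect((p[:,:2]*1000).astype(np.float32)))
for lo,hi in [(.055,.066),(.08,.12)]:
    k=P[(z>lo)&(z<hi)&(P[...,1]<-.06)&(P[...,1]>-.25)&(P[...,0]<.75)]; print(lo,np.percentile(k,[1,99],axis=0))
E
```

```text
w8 [ 298  160   52   55 2136] [322.9625 186.8141] [0.4571 0.2698 0.024 ] top z [0.0427 0.0482 0.0491] ell ((456.76507568359375, 269.9443664550781), (41.864219665527344, 49.577728271484375), 35.27518844604492)
  apex [0.4648 0.2679 0.0696]
  ellipsoid [ 0.4608  0.2702  0.0233 -0.2991] 0.0005678391410758911
  ellipsoid [ 0.4608  0.2702  0.0233 -0.2991] 0.0005678391413196236
  ellipsoid [0.4608 0.2702 0.0233 2.8424] 0.0005678391410904264
w7 [  57  322   52   49 1781] [ 82.3408 347.982 ] [0.456  0.2728 0.024 ] top z [0.041  0.0485 0.0492] ell ((455.9022521972656, 272.6474914550781), (42.125728607177734, 62.049442291259766), 33.38075256347656)
  apex [0.4784 0.2435 0.0777]
  ellipsoid [ 0.4587  0.2725  0.0241 -0.7991] 0.0005497184234638036
  ellipsoid [0.4587 0.2725 0.0241 2.3424] 0.0005497184231833735
  ellipsoid [0.4587 0.2725 0.0241 2.3424] 0.0005497184240234719
triang [0.4579 0.2698 0.0278]
tray floor [  414    46   131   185 18908] [[ 0.5448 -0.1668  0.0433]
 [ 0.6118 -0.1225  0.0451]
 [ 0.6694 -0.0749  0.0472]] ((607.5241088867188, -119.71170043945312), (132.89012145996094, 96.59345245361328), 1.133055567741394)
0.055 [[ 0.5397 -0.1714  0.0552]
 [ 0.6753 -0.0728  0.0625]]
0.08 [[ 0.5751 -0.0652  0.0823]
 [ 0.6626 -0.06    0.1133]]
```

```bash
python3 -m creep '{"claw":[8.5,8.5,8.5,8.5,8.5,8.5,8.5],"dp":[[1,-0.3,4],[1.9,-0.6,8],[1.9,-0.6,12],[1.9,-0.6,15],[1.9,-0.6,16],[1.9,-0.6,16],[1.9,-0.6,16]],"roll":[0.14,0.28,0.4,0.4,0.4,0.4,0.4]}' 30
python3 - <<'E'
from h import *
s=snap('wrist','w9'); q=manip.sense();print(q['tcp_pos'],q['tool_rot'],q['force'],q['q'][5])
E
```

```text
t: 9.1
tcp_pos: [0.4609, 0.2714, 0.0932]
tool_rot: [0.965, -0.264, 0.001, -0.001]
force: [0.3, 0.4, 1.0]
finger_gap: 0.995
[0.46104799 0.27167995 0.09374782] [ 9.64704563e-01 -2.63329876e-01  1.31328115e-03 -8.70422274e-04] [0.4579966  0.31986357 0.34417428] 2.427317350677758
```

View pics/w9.png

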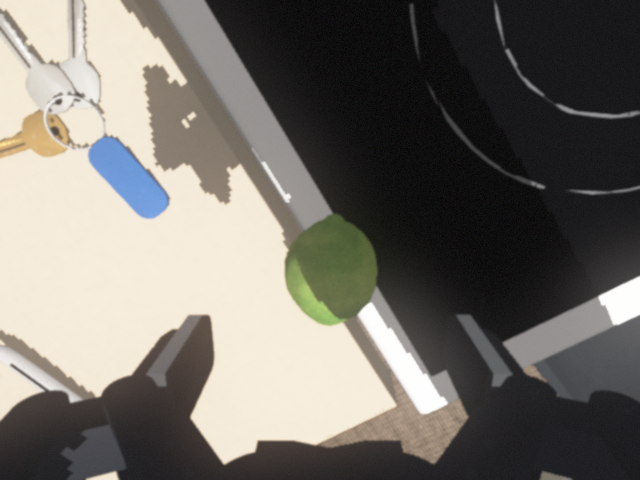

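The lime at (331,270) is centred between the jaws (about x=333) with its long axis along the tool's x. The last grasp descent follows.

```bash
python3 -m creep '{"claw":[8.5,8.5,8.5,8.5,6,5,4,4,4,4,4],"dp":[[0,0,3],[0,0,5.5],[0,0,6.6],[0,0,6.6],[0,0,6.6],[0,0,6.6],[0,0,6.6],[0,0,6.6],[0,0,6.6],[0,0,6.6],[0,0,6.6]],"roll":[0,0,0,0,0,0,0,0,0,0,0]}' 30
```

```text
t: 10.25
tcp_pos: [0.4604, 0.2719, 0.0277]
tool_rot: [0.965, -0.263, 0.001, -0.001]
force: [-0.1, -1.5, 5.6]
finger_gap: 0.532
```

```bash
python3 -m creep '{"claw":[4,4,4,4,4,4,4],"dp":[[0,0,-2],[0,0,-6],[0,0,-11],[0,0,-16],[0,0,-19],[0,0,-19],[0,0,-19]],"roll":[0,0,0,0,0,0,0]}' 35
python3 - <<'E'
from h import *
from scipy.spatial.transform import Rotation as Ro
np.set_printoptions(precision=4,suppress=True)
s=snap('wrist','w10'); q=manip.sense();print(q['tcp_pos'],q['finger_gap'],q['force'])
T=Ro.from_quat(q['tool_rot']).as_matrix(); print('tool yaw',np.arctan2(T[1,0],T[0,0]),'shift cm',100*T.T@(np.array([.608,-.12,.215])-q['tcp_pos']))
E
```

```text
t: 10.95
tcp_pos: [0.4594, 0.2717, 0.2172]
tool_rot: [0.965, -0.263, 0.001, -0.001]
force: [-1.3, 0.0, -1.1]
finger_gap: 0.522
[0.4587 0.2714 0.2159] 0.527862382502006 [ 0.3236  0.0277 -1.3739]
tool yaw -0.5321736613264798 shift cm [32.7268 26.1533  0.091 ]
```

View pics/w10.png

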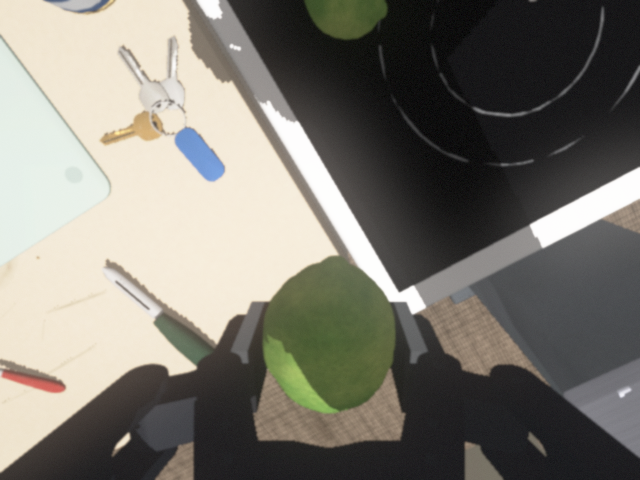

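The lime is held at (330,335). I carry it over the tray while turning so the jaws open along the tray's length.

```bash
python3 -m creep '{"claw":[4,4,4,4,4,4,4,4,4,4,4,4],"dp":[[3,2.4,0],[6,4.8,0],[9,7.2,0],[12,9.6,0],[15,12,0],[18,14.4,0],[21,16.8,0],[24,19.2,0],[27,21.6,0],[30,24,0],[32.7,26.2,0],[32.7,26.2,0]],"roll":[-0.1,-0.2,-0.3,-0.45,-0.6,-0.75,-0.9,-1.05,-1.2,-1.35,-1.5,-1.6]}'
python3 -m creep '{"claw":[4,4,4,4,4,4,4,4],"dp":[[0,0,0],[0,0,0],[0,0,0],[0,0,0],[0,0,0],[0,0,0],[0,0,0],[0,0,0]],"roll":[-0.1,-0.2,-0.3,-0.4,-0.5,-0.5,-0.5,-0.5]}'
python3 - <<'E'
from h import *
from scipy.spatial.transform import Rotation as Ro
np.set_printoptions(precision=4,suppress=True)
s=snap('wrist','w11'); snap('top','top11'); q=manip.sense();print(q['tcp_pos'],q['finger_gap'],q['force'],q['q'])
T=Ro.from_quat(q['tool_rot']).as_matrix(); print('tool yaw',np.arctan2(T[1,0],T[0,0]),'shift cm',100*T.T@(np.array([.608,-.12,.215])-q['tcp_pos']))
E
```

```text
t: 12.2
tcp_pos: [0.6093, -0.1247, 0.2136]
tool_rot: [0.861, 0.509, -0.001, 0.0]
force: [-0.3, 0.1, -0.4]
finger_gap: 0.527
t: 13.0
tcp_pos: [0.608, -0.1198, 0.2153]
tool_rot: [0.709, 0.706, -0.0, -0.001]
force: [-0.0, 0.4, -0.6]
finger_gap: 0.525
[ 0.6082 -0.1199  0.2159] 0.5231815500564004 [ 0.54    0.4849 -1.3139] [-0.3747  0.56    1.4799  0.      1.1026 -0.3708]
tool yaw 1.5669689979221393 shift cm [-0.0091 -0.0222  0.0851]
```

View pics/w11.png

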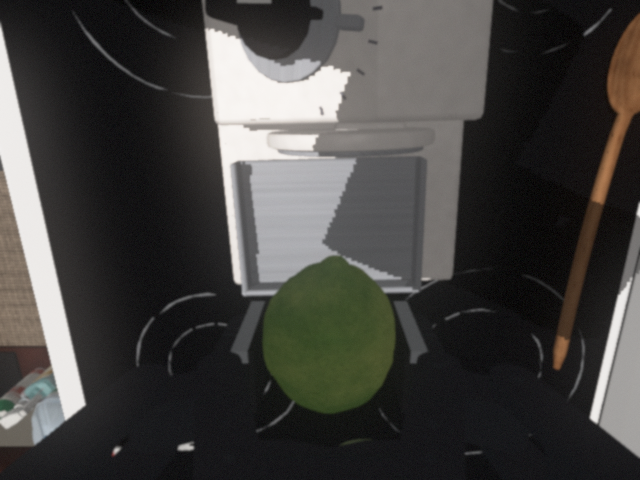

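Held over the tray, with the tray straight ahead at (330,225) in the view and the TCP at its measured centre. I lower it now.

```bash
python3 -m creep '{"claw":[4,4,4,4,4,4,4,4,4],"dp":[[0,0,3],[0,0,6],[0,0,9],[0,0,11],[0,0,12.5],[0,0,13.3],[0,0,13.9],[0,0,13.9],[0,0,13.9]],"roll":[0,0,0,0,0,0,0,0,0]}'
python3 - <<'E'
from h import *
s=snap('wrist','w12'); s=snap('side','side12'); q=manip.sense();print(q['tcp_pos'],q['finger_gap'],q['force'])
E
```

```text
t: 14.0
tcp_pos: [0.609, -0.1202, 0.0781]
tool_rot: [0.708, 0.706, 0.0, 0.001]
force: [0.2, -0.2, -0.8]
finger_gap: 0.525
[ 0.60907797 -0.12022413  0.07831522] 0.5195577826048451 [-0.01675404  0.3862408  -1.17885113]
```

View pics/w12.png

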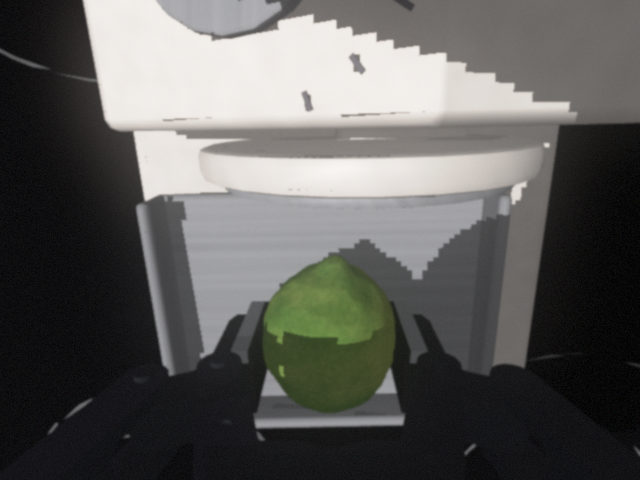

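The lime is inside the tray walls, with the fingers clear of both walls. I lower the last few millimetres and release.

```bash
python3 -m creep '{"claw":[4,4,4,4],"dp":[[0,0,0.2],[0,0,0.4],[0,0,0.4],[0,0,0.4]],"roll":[0,0,0,0]}'
python3 -m creep '{"claw":[4.8,5.2,5.6,6.2,6.4,6.4,6.4,6.4,6.4,6.4,6.4,6.4],"dp":[[0,0,0],[0,0,0],[0,0,0],[0,0,0],[0,0,0],[0,0,-1],[0,0,-3],[0,0,-6],[0,0,-10],[0,0,-14],[0,0,-16],[0,0,-16]],"roll":[0,0,0,0,0,0,0,0,0,0,0,0]}'
python3 - <<'E'
from h import *
s=snap('wrist','w13'); q=manip.sense();print(q['tcp_pos'],q['finger_gap'],q['force'])
E
```

```text
t: 14.5
tcp_pos: [0.6083, -0.12, 0.0733]
tool_rot: [0.708, 0.706, -0.0, -0.0]
force: [0.3, -0.5, -1.1]
finger_gap: 0.524
t: 15.7
tcp_pos: [0.6106, -0.1207, 0.2382]
tool_rot: [0.708, 0.706, 0.002, 0.004]
force: [0.8, 0.5, 0.2]
finger_gap: 0.748
[ 0.60923068 -0.12024588  0.23571732] 0.7497371572239391 [-0.74704872  0.40250324  0.01772653]
```

View pics/w13.png

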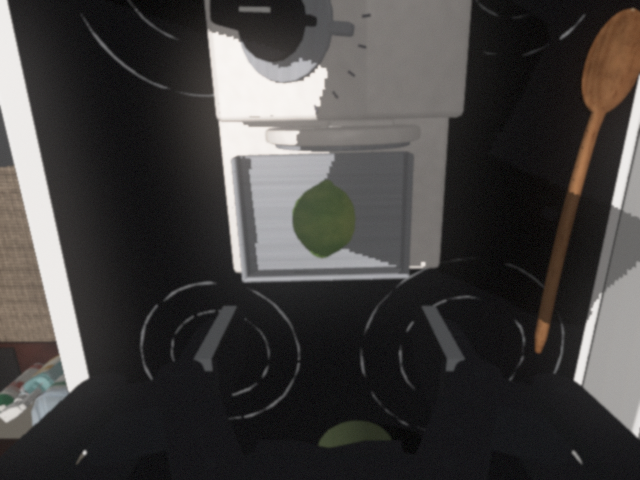

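The lime lies in the middle of the tray at (324,220). I let it settle and do the final measurement.

```bash
python3 -m creep '{"claw":[6.4,6.4,6.4,6.4,6.4,6.4,6.4,6.4],"dp":[[0,0,-2],[0,0,-4],[0,0,-4],[0,0,-4],[0,0,-4],[0,0,-4],[0,0,-4],[0,0,-4]],"roll":[0,0,0,0,0,0,0,0]}'
python3 - <<'E'
from h import *
np.set_printoptions(precision=4,suppress=True)
T=snap('top','top14'); s0=load('w13'); s=snap('wrist','w14'); S=snap('side','side14')
for fn,s in (('w13',s0),('w14',s)):
    P=cloud(s); hsv=cv2.cvtColor(s['image'],cv2.COLOR_RGB2HSV)
    m=((hsv[...,0]>26)&(hsv[...,0]<60)&(hsv[...,1]>90)&(P[...,1]<-.05)&(P[...,1]>-.2)&(P[...,2]>.047)&(P[...,2]<.15)).astype(np.uint8)
    n,l,st,c=cv2.connectedComponentsWithStats(m); i=1+np.argmax(st[1:,4]); p=P[l==i]; print(fn,st[i],'lime',onz(s,*c[i],.069),'top z',np.percentile(p[:,2],99))
n,ex,ey,_=panel_frame(); p=np.load('pics/axis.npz')['p']
Q=P-p; H=Q@n; x=Q@ex; y=Q@ey
b=(H>.043)&(H<.055)&(np.abs(x)<.03)&(abs(y)<.03); print('bar top h',np.median(H[b]),b.sum())
X=np.c_[x[b],y[b]]; 
if len(X)>20: u=np.linalg.svd(X-X.mean(0))[2][0]; u*=np.sign(u[0]); print('dial',-np.arctan2(u[1],u[0]))
for nm,(u0,v0) in dict(mug=(480,212),peeler=(154,287)).items():
    a=load('top0')['image'].astype(int); d=np.abs(a-T['image'].astype(int)).sum(-1); print(nm,'diff px',(d[v0-30:v0+30,u0-25:u0+25]>90).sum())
E
```

```text
t: 16.55
tcp_pos: [0.6082, -0.1199, 0.2727]
tool_rot: [0.708, 0.706, -0.0, -0.001]
force: [-0.6, 0.5, -0.5]
finger_gap: 0.751
w13 [327 207  27  40 376] lime [ 0.6208 -0.1241  0.069 ] top z 0.09299488047510404
w14 [337 193  19  27 137] lime [ 0.622  -0.1154  0.069 ] top z 0.0915504353181475
bar top h 0.04782075649302026 1497
dial 0.13058491396447197
mug diff px 164
peeler diff px 0
```

View pics/side14.png

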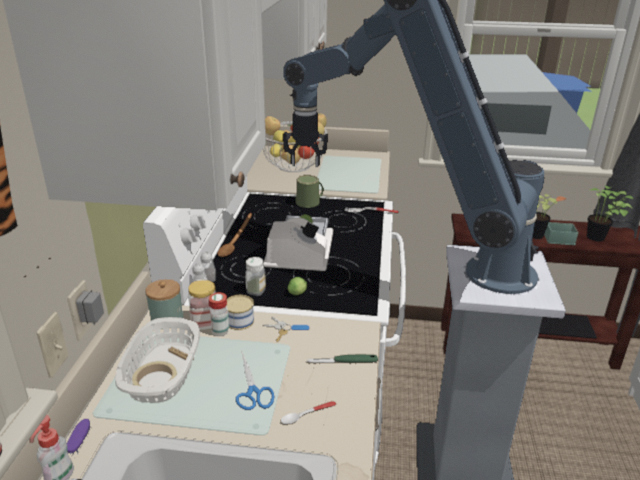

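View pics/w14.png

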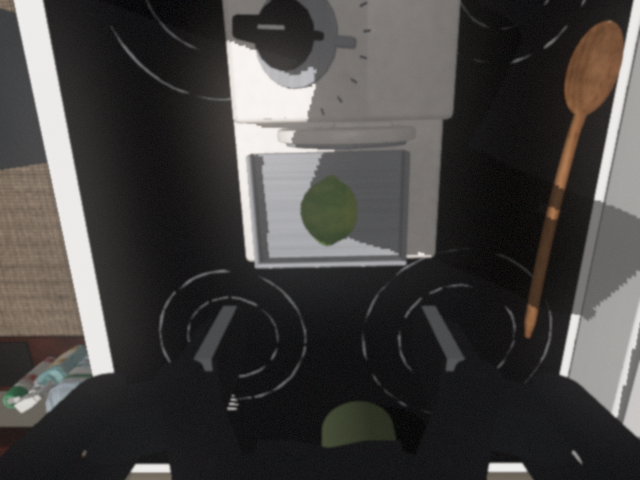

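Side view: the mug is still at (308,190) and the peeler at (340,359), as at the start. The mug's pixel differences come from the arm's shadow. In the wrist view the lime lies at (329,210), mid-tray, with nothing touching it.

```bash
python3 - <<'E'
from h import *
print(onz(load('w14'),329,210,.069)); workorder.sign_off()
E
```

```text
[ 0.60720179 -0.11780259  0.069     ]
the job is handed in; nothing more can be done
```

The slicer is set and the lime is in the feed tray. I handed the job in just after t = 16.6 s of the 58 s allowed; no verdict was reported.

**Knob:** I turned it about 0.9 rad clockwise to the tab and pulled it out 12 mm along its axis. The last check puts the bar top 47.8 mm above the panel, against 36 mm pushed in. It points about 0.03 rad from the tab (0.131 against 0.164 rad).

**Lime:** I took the one nearest the base, on the cooktop edge, and released it at about (0.607, -0.118). The tray centre measured (0.608, -0.120), and the lime's top is at z = 0.092, so it sits on the floor. The arm is about 0.2 m clear above it.

**Checks that disagreed:**
- The final colour mask caught only part of the shaded lime. It read the lime 12–13 mm further back than the position I picked by eye in the picture, but both are well inside the tray limits.
- A before/after picture comparison showed some changed pixels around the mug. The side view shows it where it started, so I put that down to the arm's shadow. The peeler showed no change.

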